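# Reset the paddle tester and hold its dead-man paddle in the green

### The job

Take the small blue screwdriver out of its wooden rack and poke the recessed red reset button of the paddle tester with its blade, fully down, then let it come back up. Then, with the same screwdriver still in the gripper, press its tip down in the black cup of the yellow dead-man paddle until the pointer stands in the middle of the green band, and keep it there: you finish while still holding it pressed. Do not let the paddle reach the red band, and leave the small pots and the black tape undisturbed.

Things in the scene. Friction and masses are not known exactly. Their poses are not given: they have to be found in the camera images.
- driver: Small blue screwdriver, loose, 148 mm long, about 40 g. It stands upright in the rack, blade down: handle 20 mm across and 85 mm long on top, round steel shaft 4.4 mm across and about 62 mm long below. The origin lies beside the handle, 10 mm off the axis; use the two points instead. Its own +y axis runs along the axis from blade to handle end (up at the start).
- driver_grip (a point): Centre of the screwdriver's handle, on its axis, about 42 mm above the rack's top at the start. The handle reaches 42 mm either way along the axis from here. The blade's tip is 105 mm from this point.
- driver_tip (a point): Tip of the screwdriver's blade, on its axis.
- rack_hole (a point): Mouth of the hole in the top of the fixed wooden rack (block 60 x 40 mm, 68 mm high), 6.2 mm across, straight down; the screwdriver stands in it 62 mm deep and comes out straight up.
- tester: Fixed tester on a dark base plate 170 x 150 x 10 mm; origin under the plate's centre, +z up, -x its front (toward the robot at yaw 0), +y its left. Reset block (50 x 50 mm, top at z = 45 mm) at x = -20, y = -42 mm. The yellow paddle, 28 mm wide, runs along x at y = +30 mm; hinge axis at x = +45, z = 55 mm, free end at x = -65 mm.
- reset_rim (a point): Centre of the mouth of the 14 mm round recess in the top of the reset block. The red button, 11 mm across, stands in it with its top 8 mm below the mouth and travels 5 mm further down.
- reset_key (a joint): Reset button: 0 is up, 0.005 m is fully down. Spring return, 1.5 N to start moving, 4 N at the bottom.
- paddle_cup (a point): Floor of the shallow black cup (16 mm inside, rim 5 mm high) on the paddle's top, 90 mm from the hinge axis; moves with the paddle. At rest it is 59 mm above the bench.
- paddle (a joint): Paddle angle in rad: 0 is up (level), grows as it is pressed down, stop at 0.30. The green band is 0.11 to 0.19 (middle 0.15, where the cup has gone down about 13 mm), the red band begins at 0.24. Spring return: about 2 N at the cup to start moving, 5.6 N at 0.15, 7.6 N at 0.24.
- jar: Small pot with a green lid, 46 mm across, 30 mm high, loose; origin under its centre. Leave alone.
- bottle: Small white pot with a white lid, 36 mm across, 50 mm high, loose; origin under its centre. Leave alone.
- tape: Roll of black tape lying flat, 62 mm across, 19 mm high, loose; origin under its centre. Leave alone.
- scale (a point): Middle of the green band on the tester's white scale plate (22 mm wide, its top 67 mm above the bench), which stands left of the paddle's free end and faces the front; green band 9 mm high, red band below it. A black pointer on the paddle's end sweeps down in front of it.

How it is judged:
On the way, in this order (a step that is already met when the one before it is completed fails the run):
1. the reset button is pressed down with the screwdriver, which the fingers hold, the paddle still up (value of joint reset_key above 0.0035 m and contact force between driver and reset_key above 0.5 N and contact force between the fingers and driver above 1 N and value of joint paddle below 0.04 rad), for 0.1 s.
2. the reset button has come back up, the paddle still up (value of joint reset_key below 0.001 m and value of joint paddle below 0.04 rad), for 0.1 s.
3. the screwdriver's tip holds the paddle in the green band (value of joint paddle between 0.105 and 0.195 rad and contact force between driver and paddle above 2 N and distance between driver_tip and paddle_cup below 0.015 m), for 0.5 s.
At the end, for the whole second after the job is handed in: The gripper holds the screwdriver, whose tip, within 15 mm of the cup's centre, keeps the paddle still at 0.105 to 0.195 rad with over 2 N; the hand does not touch the paddle; the reset button is up; pots and tape are within 20 mm of their starts (all of step 3 and velocity of joint paddle between -0.1 and 0.1 rad/s and contact force between the fingers and driver above 1 N and height (world z) of driver_grip above 0.09 m and contact force between the arm and paddle below 0.5 N and value of joint reset_key below 0.001 m and distance of each of jar, bottle, tape from where it was at the start of the episode below 0.02 m); the arm keeps its last pose, push and grip.
It fails at once if the paddle reaches the red band (value of joint paddle above 0.24 rad).
It fails at once if a pot or the tape is disturbed (distance of any of jar, bottle, tape from where it was at the start of the episode above 0.02 m).
It also fails if it takes over 51 s, if anything falls off the work surface, if the arm or the gripper's body presses on something with over 40 N, if the wrist force passes 120 N, or if a joint passes its speed limit or range.

### The arm

A 6-joint arm with a two-finger parallel gripper is mounted at the origin on a cart in front of the work surface, level with it; the furniture and walls round the work are solid. World frame = base frame: x ahead of the robot, y to its left, z up, the work surface at z = 0. Lengths are in m, angles in rad, forces in N, time in s.
With the tool pointing down it reaches from about 0.275 to 0.85 m from the base axis. Payload 19 kg.
Tool frame: the origin (TCP) lies midway between the tips of the shut fingers; the grasp point (between the pads) lies 19 mm behind it; y points along the fingers, x is the direction in which the jaws open and shut, and the axes are right-handed (so a half turn about y gives the same grasp; the last joint's range is limited). The gripper opens to 85 mm and grips with 20 to 120 N. Pads are 22 mm wide; open, the fingers measure 114 mm over their backs; the gripper's body (76 mm by 85 mm) begins 54 mm behind the grasp point. The pads swing forward as they close: fully open they stand 13 mm farther back than shut.
Start: joints at [-1.442, 0.15, 1.437, -0, 1.554, -0.134], TCP at [0.149, -0.555, 0.231] pointing down, gripper open.
Joint ranges: [-2.8, 2.8], [-0.68, 2.1], [0.12, 2.68], [-1.39, 4.53], [0.16, 2.79], [-2.81, 2.81]. Speed limits (rad/s): [1.89, 1.89, 2.22, 3.01, 3.01, 3.01].

### API

Orientations are given as a unit quaternion [x, y, z, w].
In Python, from plant import ctrl gives the robot as it stands.
- The arm moves only by the tool move_arm, never from a script. Its argument "commands" is a list that holds one entry, the list of rows, each a list of 5 numbers: the finger opening in cm, from 0 to 8.54, then the shift along the world's x, y, z in cm, then the turn about the world's z in degrees. A call has 1 to 8 rows; each row is the pose to reach, as a shift and turn from the pose commanded when the call began; what a row does not reach only later rows make up. A row lasts 1/8 s, in which the tool goes at most 62.5 mm and 10.7 degrees, less where a joint would pass 70% of its speed; a pose out of reach is approached as far as the arm can. A call with a gripper value outside its range is refused whole. The fingers move at their own pace and stop on an object; "squeeze" is the grip in N (left out, the last holds). Time passes only in rows, so rows that repeat a pose let the fingers close. It gives the time, the measured TCP pose, the force and the opening at its end, in the units of the state.
- ctrl.get_state(): the state, without advancing time (a new reading comes with each control period).
- ctrl.capture(name): name is "scene" or "top"; returns the picture (400x640x3 uint8, red, green, blue); there is no depth.
- ctrl.get_calibration(name): a dict with "fx", "fy", "cx", "cy" (pixels), "R" (3x3) and "t" (3): a world point X has camera coordinates R X + t. Camera axes: x right, y down, z forward; pixel columns grow to the right and rows downward; lengths in m; the calibration is good to about 2 mm. A picture is of the moment at which its call begins. get_calibration takes no time and is no camera call.
- ctrl.sign_off(): hands the job in, once; it reports no verdict.
The state is a dict: "time_s": time; "joint_positions": joint angles; "qd": joint speeds; "joint_efforts": joint torques, N m; "tcp_pos": TCP position; "ee_rot": TCP orientation; "ft_force": force on the tool from outside, world axes, zero at the start; "torque": the same for the moment, N m; "grip_width": finger opening in m.
Only numpy, scipy, OpenCV 4.12 (cv2) and the standard library are available. Lean on these libraries where they do the work, as an engineer would, in place of code of your own. Each camera call takes 0.05 s, during which the arm holds its last target. There are 200 camera calls.

## Working session

There is one attempt and no reset: what is moved stays moved. The work goes in short steps, Python scripts to look and compute and a tool call to move; the robot and the scene stay as the last step left them, time stands still between calls to the robot, and variables do not carry over. Pictures are saved under pics/ and viewed, about 8 in all and at most 12, crops included, and the job is handed in when it is done.

Besides the shell and the picture viewer there is one more tool, called after "Request:" by a JSON object that holds its "fn" and its "kwargs", one argument or row to a line. move_arm: Moves the arm, as the interface text tells. Its arguments: {"type":"object","properties":{"commands":{"type":"array","items":{"type":"array","items":{"type":"array","items":{"type":"number"}}}},"squeeze":{"type":"number"}},"required":["commands"]}

```bash
mkdir -p pics; ls; python3 - <<'E'
from plant import ctrl
import cv2,numpy as np
s=ctrl.get_state();print(s)
for n in("scene","top"):
    im=ctrl.capture(n);cv2.imwrite(f"pics/{n}0.png",im[...,::-1]);c=ctrl.get_calibration(n)
    print(n,c['fx'],c['cx'],c['cy'],np.round(c['R'],4).tolist(),c['t'], -np.array(c['R']).T@np.array(c['t']))
E
```

```text
pics
{'time_s': 0.0, 'joint_positions': array([-1.44198937e+00,  1.50967271e-01,  1.43802847e+00, -1.68072590e-06,
        1.55382055e+00, -1.34009384e-01]), 'qd': array([ 0.00026997,  0.00112227,  0.00012372, -0.00258761, -0.00135068,
        0.00174239]), 'joint_efforts': array([ 4.26392653e-03, -7.13061476e+01, -5.70864308e+01, -7.17923342e-06,
        9.03194596e-03, -1.57288173e-05]), 'tcp_pos': array([ 0.1493278 , -0.55500732,  0.23068742]), 'ee_rot': array([-0.56089795,  0.43047947, -0.42986841,  0.56151052]), 'ft_force': array([-0.55266382, -0.23515591, -0.40037921]), 'torque': array([ 0.00135384,  0.02183337, -0.00920293]), 'grip_width': 0.08541065218233654}
scene 374.4098388576268 322.3373735029602 208.53349749826884 [[-0.8207, -0.5709, 0.0248], [-0.2769, 0.3593, -0.8912], [0.4999, -0.7383, -0.4529]] [0.48847602 0.27826954 0.59986114] [0.17807586 0.62173967 0.50754794]
top 421.06318378819583 315.8296203987872 193.2817521581341 [[-0.0166, -0.9997, -0.0152], [-0.9975, 0.0176, -0.0679], [0.0681, 0.0141, -0.9976]] [-0.02740757  0.62077702  1.39186002] [ 0.52394871 -0.05786929  1.43021624]
```

View pics/scene0.png

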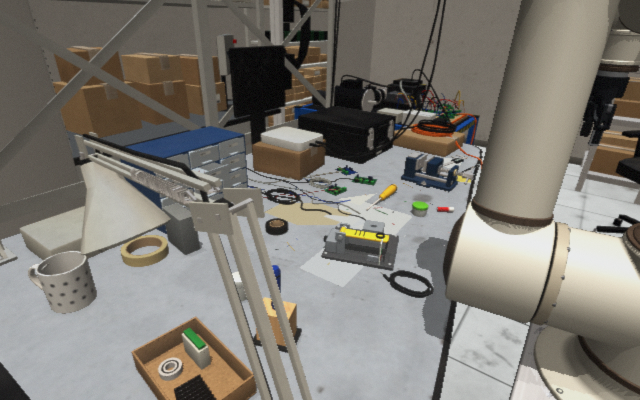

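View pics/top0.png

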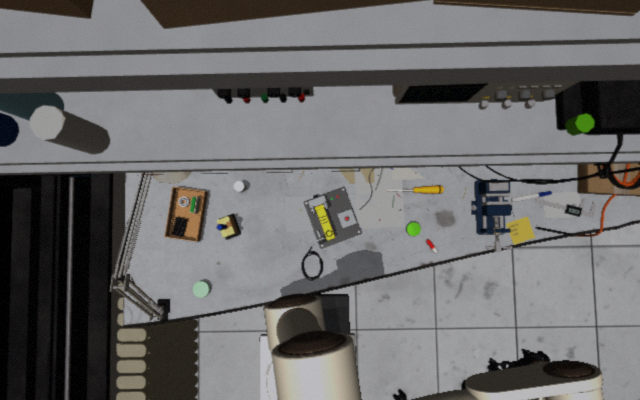

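The scene view shows the tester near (360,243) and the rack, partly behind the lamp, near (275,315). The top view shows the tester at (333,218) and the rack with the blue handle at (228,226). I'll enlarge both.

```bash
cat > h.py <<'E'
import cv2,numpy as np
from plant import ctrl
C={n:{k:np.array(v) for k,v in ctrl.get_calibration(n).items() if k in('fx','fy','cx','cy','R','t')} for n in('scene','top')}
def ray(n,u,v):
    c=C[n];d=c['R'].T@np.array([(u-c['cx'])/c['fx'],(v-c['cy'])/c['fy'],1.]);return -c['R'].T@c['t'],d/np.linalg.norm(d)
def onz(n,u,v,z):
    o,d=ray(n,u,v);return o+d*(z-o[2])/d[2]
def tri(a,b):
    (o1,d1),(o2,d2)=ray('scene',*a),ray('top',*b)
    s=np.linalg.lstsq(np.c_[d1,-d2],o2-o1,rcond=None)[0];p,q=o1+s[0]*d1,o2+s[1]*d2
    return (p+q)/2,np.linalg.norm(p-q)
def pix(n,X):
    c=C[n];q=c['R']@np.array(X)+c['t'];return np.array([c['fx']*q[0]/q[2]+c['cx'],c['fy']*q[1]/q[2]+c['cy']])
E
python3 - <<'E'
import cv2,numpy as np
s=cv2.imread('pics/scene0.png');t=cv2.imread('pics/top0.png')
# blocks: scene rack, scene tester, top rack, top tester
R=lambda im,x,y,w,h,k:cv2.resize(im[y:y+h,x:x+w],None,fx=k,fy=k,interpolation=cv2.INTER_CUBIC)
a=np.hstack([R(s,230,255,80,60*100//60,5)[:300*2//2+200],R(s,310,210,100,100*5//5,4)[:400].copy() if 0 else cv2.resize(R(s,315,215,90,60,4),(400,500))])
cv2.imwrite('pics/c1.png',np.vstack([np.hstack([R(s,230,250,100,75,4),R(s,315,210,100,75,4)]),np.hstack([R(t,190,170,100,75,4),R(t,290,180,100,75,4)])]))
E
```

```text
(no output)
```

View pics/c1.png

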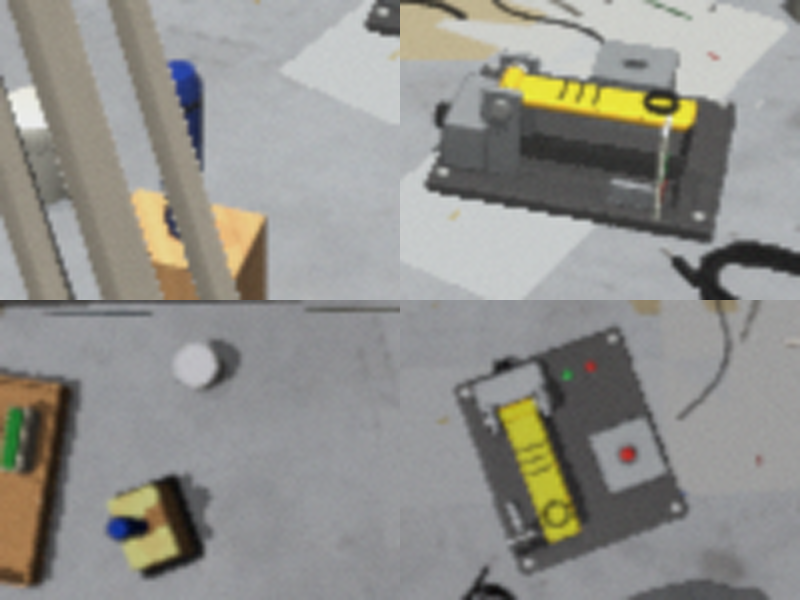

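```bash
python3 - <<'E'
from h import *
s=cv2.imread('pics/scene0.png');t=cv2.imread('pics/top0.png')
def blobs(im,lo,hi,x,y,w,h,name):
    m=cv2.inRange(cv2.cvtColor(im[y:y+h,x:x+w],cv2.COLOR_BGR2HSV),lo,hi)
    n,l,st,c=cv2.connectedComponentsWithStats(m)
    for i in range(1,n):
        if st[i,4]>5:print(name,st[i].tolist(),c[i]+[x,y])
    return m
blobs(t,(100,120,30),(130,255,255),200,200,60,60,'blue top')
blobs(s,(100,120,30),(130,255,255),250,255,60,60,'blue sc')
blobs(t,(0,120,80),(8,255,255),325,190,50,50,'red top')
blobs(t,(22,120,80),(35,255,255),290,180,100,75,'yel top')
f=lambda a,b,x,y:((a+.5)/4-.5+x,(b+.5)/4-.5+y)
T=lambda a,b:f(a-400,b-300,290,180);S=lambda a,b:f(a-400,b,315,210)
print('rim',tri(S(635,63),T(628,455)),onz('top',*T(628,455),.045),onz('scene',*S(635,63),.045))
print('cup',tri(S(661,102),T(556,514)),onz('top',*T(556,514),.061),onz('scene',*S(661,102),.061))
for p in((463,392),(613,338),(680,508),(528,563)):print('bolt',onz('top',*T(*p),.012))
print('bolt sc',[tri(S(a,b),T(c,d)) for a,b,c,d in((699,216,528,563),(441,172,463,392))])
tr=lambda a,b:f(a,b-300,190,170);sr=lambda a,b:f(a,b,230,250)
print('htop',tri(sr(185,66),tr(117,528)),onz('top',*tr(117,528),.153),onz('top',*tr(147,523),.07))
print('rack corners',[onz('top',*tr(*p),.068) for p in((108,497),(155,482),(180,555),(127,572))])
print('bottle',onz('top',*tr(197,365),.05))
E
```

```text
blue top [17, 25, 7, 5, 26] [219.96153846 226.65384615]
blue sc [23, 10, 7, 11, 54] [275.83333333 269.92592593]
blue sc [27, 23, 3, 7, 12] [278.16666667 280.33333333]
red top [11, 5, 3, 3, 6] [337.16666667 196.16666667]
red top [20, 27, 4, 3, 8] [346.5 218. ]
yel top [24, 24, 21, 37, 342] [324.65497076 222.06140351]
rim (array([ 0.53451378, -0.13805412,  0.04257134]), np.float64(0.0004654284412117414)) [ 0.53428609 -0.13801487  0.045     ] [ 0.53285728 -0.13397812  0.045     ]
cup (array([ 0.48748505, -0.07785739,  0.05975191]), np.float64(8.16839928708667e-05)) [ 0.48748123 -0.07785636  0.061     ] [ 0.48665875 -0.07588842  0.061     ]
bolt [ 0.58986706 -0.00210613  0.012     ]
bolt [ 0.63327865 -0.12940323  0.012     ]
bolt [ 0.48950129 -0.18247429  0.012     ]
bolt [ 0.44572351 -0.05438947  0.012     ]
bolt sc [(array([ 0.44580962, -0.05430266,  0.01013201]), np.float64(0.00041196494331339627)), (array([ 0.58981967, -0.00211629,  0.01035197]), np.float64(0.00028925800802237435))]
htop (array([0.51405817, 0.2555267 , 0.15226763]), np.float64(0.002256720468016942)) [0.51495899 0.25605188 0.153     ] [0.51800385 0.25212407 0.07      ]
rack corners [array([0.53952688, 0.28423987, 0.068     ]), array([0.55102558, 0.2460057 , 0.068     ]), array([0.49177358, 0.22588753, 0.068     ]), array([0.47879188, 0.26886939, 0.068     ])]
bottle [0.64718853 0.21503858 0.05      ]
```

Both views agree. The tester centre is at (0.540, -0.092) with a yaw of 20°, and the rim is at (0.534, -0.138). The cup is at (0.487, -0.078) and the driver axis at (0.515, 0.255). Heights fit the text to within 3 mm, so I'm moving above the driver.

Request:
{"fn": "move_arm", "kwargs": {
  "commands": [
    [[8.5,2.3,5.0,1,0],[8.5,4.6,10.0,2,0],[8.5,6.9,15.1,2,0],[8.5,9.2,20.2,2,0],[8.5,11.4,25.3,2,0],[8.5,13.7,30.4,2,0],[8.5,16.0,35.5,2,0],[8.5,18.3,40.5,2,0]]
  ],
  "squeeze": 70
}}

```text
time_s: 1.1
tcp_pos: [0.3326, -0.1485, 0.2513]
ee_rot: [-0.561, 0.43, -0.43, 0.561]
ft_force: [1.9, -1.2, 0.6]
grip_width: 0.0849
```

Request:
{"fn": "move_arm", "kwargs": {
  "commands": [
    [[8.5,2.3,5.0,0,0],[8.5,4.6,10.0,0,0],[8.5,6.9,15.1,0,0],[8.5,9.2,20.2,0,0],[8.5,11.4,25.3,0,0],[8.5,13.7,30.4,0,0],[8.5,16.0,35.5,0,0],[8.5,18.3,40.5,0,0]]
  ]
}}

```text
time_s: 2.1
tcp_pos: [0.5157, 0.2567, 0.2509]
ee_rot: [0.561, -0.43, 0.43, -0.561]
ft_force: [0.2, -0.6, 1.7]
grip_width: 0.085
```

Request:
{"fn": "move_arm", "kwargs": {
  "commands": [
    [[8.5,0,0,0,0],[8.5,0,0,0,0]]
  ]
}}

```text
time_s: 2.35
tcp_pos: [0.5151, 0.2546, 0.2508]
ee_rot: [0.562, -0.43, 0.43, -0.561]
ft_force: [0.2, 0.1, -0.0]
grip_width: 0.0853
```

```bash
python3 - <<'E'
from h import *
im=ctrl.capture('scene')[...,::-1].copy();cv2.imwrite('pics/s1.png',im)
for z in(.068,.11,.152,.25):print(z,pix('scene',(.515,.255,z)))
cv2.imwrite('pics/s1c.png',cv2.resize(im[170:330,190:370],None,fx=4,fy=3.6,interpolation=cv2.INTER_CUBIC))
E
```

```text
0.068 [276.55066177 306.31920644]
0.11 [275.77456584 286.69016261]
0.152 [274.94927655 265.81691884]
0.25 [272.80392267 211.5565579 ]
```

View pics/s1c.png

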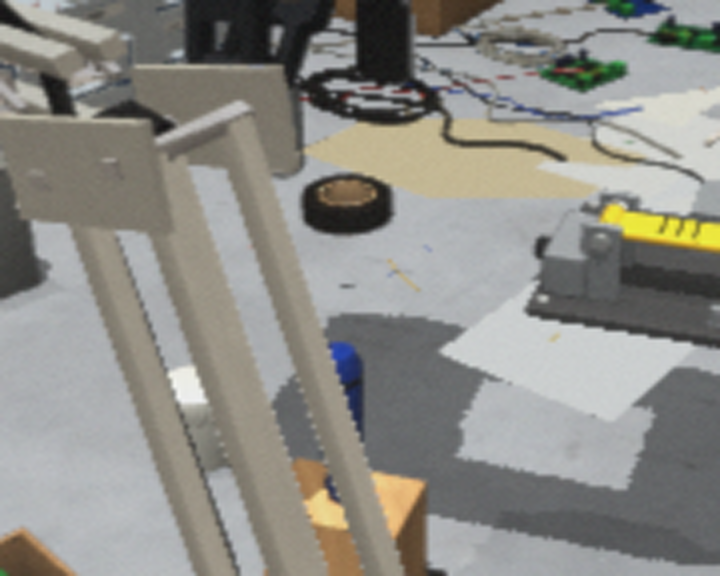

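The handle's right edge is at x≈280.5 and its top at y≈265. That matches the predicted axis of about (275, 266), so I'm descending and closing.

Request:
{"fn": "move_arm", "kwargs": {
  "commands": [
    [[8.5,0,0,-4,0],[8.5,0,0,-8,0],[8.5,0,0,-12,0],[8.5,0,0,-15,0],[8.5,0,0,-15.8,0],[8.5,0,0,-15.8,0],[3,0,0,-15.8,0],[3,0,0,-15.8,0]]
  ]
}}

```text
time_s: 3.4
tcp_pos: [0.5158, 0.2549, 0.0944]
ee_rot: [-0.561, 0.43, -0.43, 0.562]
ft_force: [0.6, 0.1, 0.3]
grip_width: 0.051
```

Request:
{"fn": "move_arm", "kwargs": {
  "commands": [
    [[3,0,0,0,0],[2,0,0,0,0],[1,0,0,0,0],[1,0,0,0,0],[1,0,0,0,0],[1,0,0,0,0]]
  ]
}}

```text
time_s: 4.15
tcp_pos: [0.5154, 0.2548, 0.0935]
ee_rot: [-0.561, 0.43, -0.43, 0.561]
ft_force: [0.1, 1.6, 5.1]
grip_width: 0.0172
```

Request:
{"fn": "move_arm", "kwargs": {
  "commands": [
    [[1,0,0,1,0],[1,0,0,3,0],[1,0,0,5,0],[1,0,0,7,0],[1,0,0,9,0],[1,0,0,11,0],[1,0,0,12,0],[1,0,0,12,0]]
  ]
}}

```text
time_s: 5.15
tcp_pos: [0.5155, 0.2548, 0.2137]
ee_rot: [-0.561, 0.43, -0.43, 0.561]
ft_force: [-0.7, -0.3, -1.2]
grip_width: 0.0175
```

```bash
python3 - <<'E'
from h import *
s=ctrl.get_state();print(s['grip_width'],s['ft_force'],s['tcp_pos'])
im=ctrl.capture('scene')[...,::-1].copy();cv2.imwrite('pics/s2.png',im)
print(pix('scene',s['tcp_pos']))
cv2.imwrite('pics/s2c.png',cv2.resize(im[170:330,190:370],None,fx=4,fy=3.6,interpolation=cv2.INTER_CUBIC))
E
```

```text
0.01750404055403235 [-0.71315216 -0.31478167 -1.16697994] [0.515497   0.25475364 0.21371768]
[273.4988661  232.46057226]
```

View pics/s2c.png

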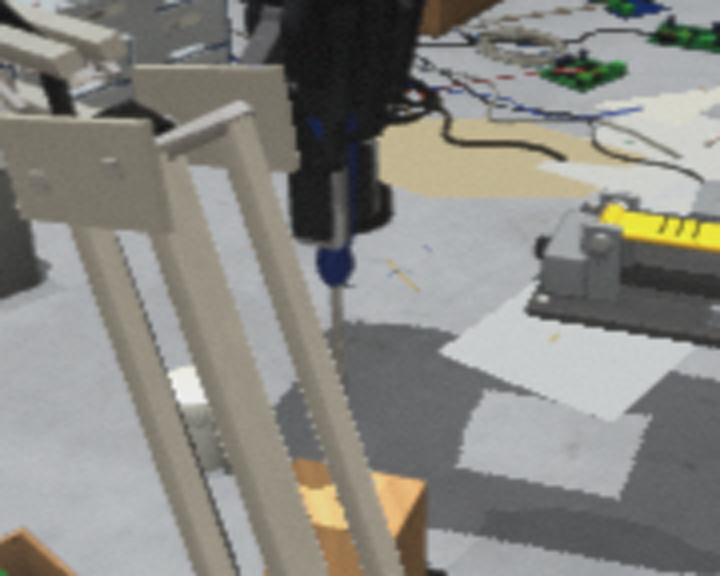

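The driver is held upright, with the shaft at crop (335, 290–370). Next I'll carry it above the reset block and measure the tip there.

Request:
{"fn": "move_arm", "kwargs": {
  "commands": [
    [[1,0.2,-4,0,0],[1,0.5,-9,0,0],[1,0.8,-15,0,0],[1,1.1,-21,0,0],[1,1.4,-27,0,0],[1,1.6,-33,0,0],[1,1.9,-38,0,0],[1,1.9,-39.3,0,0]]
  ]
}}

```text
time_s: 6.2
tcp_pos: [0.5338, -0.1408, 0.212]
ee_rot: [0.561, -0.432, 0.43, -0.56]
ft_force: [-0.1, 0.6, -0.8]
grip_width: 0.0171
```

Request:
{"fn": "move_arm", "kwargs": {
  "commands": [
    [[1,0,0,-2,0],[1,0,0,-4,0],[1,0,0,-4.6,0],[1,0,0,-4.6,0],[1,0,0,-4.6,0]]
  ]
}}

```text
time_s: 6.82
tcp_pos: [0.5347, -0.1381, 0.168]
ee_rot: [-0.561, 0.43, -0.43, 0.561]
ft_force: [0.3, -0.0, -0.7]
grip_width: 0.0173
```

```bash
python3 - <<'E'
from h import *
s=ctrl.get_state();print(s['time_s'],s['grip_width'],s['ft_force'],s['tcp_pos'])
im=ctrl.capture('scene')[...,::-1].copy();cv2.imwrite('pics/s3.png',im)
t=ctrl.capture('top')[...,::-1].copy();cv2.imwrite('pics/t3.png',t)
p=s['tcp_pos'];print(pix('scene',p),pix('scene',(p[0],p[1],.08)),pix('scene',(.5345,-.138,.045)))
k=lambda im,x,y:cv2.resize(im[y:y+75,x:x+100],None,fx=6,fy=6,interpolation=cv2.INTER_CUBIC)
cv2.imwrite('pics/s3c.png',cv2.resize(im[160:250,320:430],None,fx=7,fy=6.6,interpolation=cv2.INTER_CUBIC))
E
```

```text
6.825 0.017321220438567826 [ 0.30657287 -0.03983548 -0.73779206] [ 0.53465481 -0.13810872  0.1680083 ]
[377.98394781 179.55580007] [374.72936093 212.27488785] [373.54520383 224.5578198 ]
```

View pics/s3c.png

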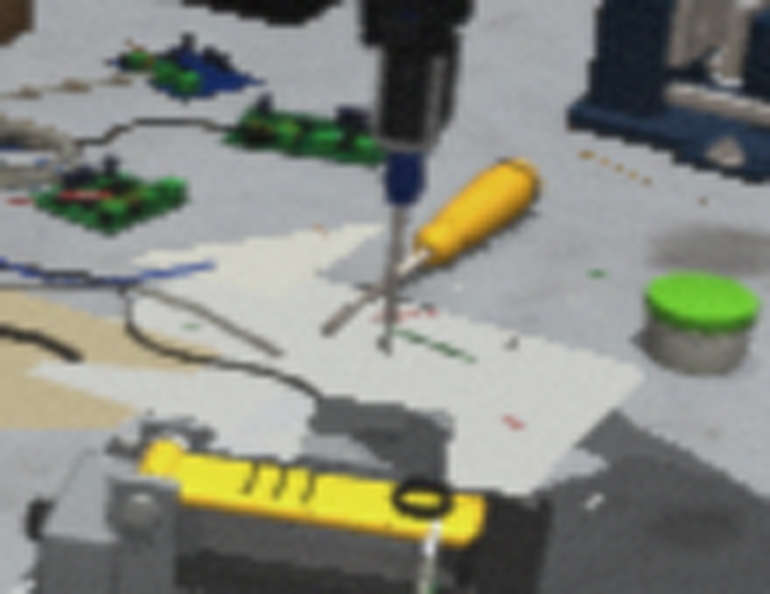

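The tip at crop (386, 348), which is px (374.7, 212.3), matches the prediction of (374.7, 212.3) at z = 0.08. It's aligned, so I'm pressing in steps.

Request:
{"fn": "move_arm", "kwargs": {
  "commands": [
    [[1,0,0,-2,0],[1,0,0,-3.5,0],[1,0,0,-4.1,0],[1,0,0,-4.5,0],[1,0,0,-4.6,0],[1,0,0,-4.6,0]]
  ]
}}

```text
time_s: 7.68
tcp_pos: [0.5345, -0.1383, 0.1217]
ee_rot: [-0.561, 0.43, -0.43, 0.561]
ft_force: [0.7, 0.1, 0.8]
grip_width: 0.0172
```

Request:
{"fn": "move_arm", "kwargs": {
  "commands": [
    [[1,0,0,-0.1,0],[1,0,0,-0.1,0]]
  ]
}}

```text
time_s: 7.92
tcp_pos: [0.5344, -0.1383, 0.1204]
ee_rot: [-0.561, 0.43, -0.43, 0.561]
ft_force: [0.5, -0.3, 2.4]
grip_width: 0.0172
```

Request:
{"fn": "move_arm", "kwargs": {
  "commands": [
    [[1,0,0,-0.1,0],[1,0,0,-0.1,0]]
  ]
}}

```text
time_s: 8.18
tcp_pos: [0.5344, -0.1383, 0.1192]
ee_rot: [-0.561, 0.43, -0.43, 0.561]
ft_force: [0.4, 0.5, 2.9]
grip_width: 0.0173
```

Request:
{"fn": "move_arm", "kwargs": {
  "commands": [
    [[1,0,0,-0.1,0],[1,0,0,-0.1,0]]
  ]
}}

```text
time_s: 8.43
tcp_pos: [0.5344, -0.1383, 0.1183]
ee_rot: [-0.561, 0.43, -0.43, 0.561]
ft_force: [-0.6, -0.8, 3.2]
grip_width: 0.0174
```

Request:
{"fn": "move_arm", "kwargs": {
  "commands": [
    [[1,0,0,-0.1,0],[1,0,0,-0.1,0],[1,0,0,-0.1,0]]
  ]
}}

```text
time_s: 8.8
tcp_pos: [0.5344, -0.1382, 0.1173]
ee_rot: [-0.561, 0.43, -0.43, 0.561]
ft_force: [-0.2, -0.5, 4.4]
grip_width: 0.0175
```

Request:
{"fn": "move_arm", "kwargs": {
  "commands": [
    [[1,0,0,-0.1,0],[1,0,0,-0.1,0],[1,0,0,-0.1,0]]
  ]
}}

```text
time_s: 9.18
tcp_pos: [0.5347, -0.1384, 0.1169]
ee_rot: [-0.561, 0.43, -0.431, 0.561]
ft_force: [-0.4, 0.2, 11.0]
grip_width: 0.0169
```

The button is bottomed: the force jumped to 11 N. I'm lifting straight out and moving over the cup.

Request:
{"fn": "move_arm", "kwargs": {
  "commands": [
    [[1,0,0,1,0],[1,0,0,3,0],[1,0,0,5,0],[1,0,0,5.5,0],[1,-2,2.5,5.5,0],[1,-4,5,5.5,0],[1,-4.8,5.9,5.5,0],[1,-4.8,5.9,5.5,0]]
  ]
}}

```text
time_s: 10.18
tcp_pos: [0.4863, -0.0791, 0.1712]
ee_rot: [-0.561, 0.43, -0.43, 0.561]
ft_force: [0.0, -0.3, -0.3]
grip_width: 0.0172
```

Request:
{"fn": "move_arm", "kwargs": {
  "commands": [
    [[1,0,0,0,0],[1,0,0,0,0]]
  ]
}}

```text
time_s: 10.42
tcp_pos: [0.4867, -0.0798, 0.171]
ee_rot: [0.561, -0.43, 0.43, -0.561]
ft_force: [0.5, -0.1, -0.3]
grip_width: 0.0175
```

```bash
python3 - <<'E'
from h import *
s=ctrl.get_state();print(s['time_s'],s['grip_width'],s['ft_force'],s['tcp_pos'])
im=ctrl.capture('scene')[...,::-1].copy();cv2.imwrite('pics/s4.png',im)
p=s['tcp_pos']
for d in(.085,.088):print(pix('scene',(p[0],p[1],p[2]-d)))
print(pix('scene',(p[0],p[1],.059)))
cv2.imwrite('pics/s4c.png',cv2.resize(im[180:260,330:430],None,fx=7.5,fy=7.5,interpolation=cv2.INTER_CUBIC))
E
```

```text
10.425 0.017482284228273585 [ 0.50647294 -0.14814958 -0.27012931] [ 0.48670389 -0.0797925   0.17103473]
[381.65757764 225.09219058]
[381.53208446 226.22418176]
[380.54074967 235.1663589 ]
```

View pics/s4c.png

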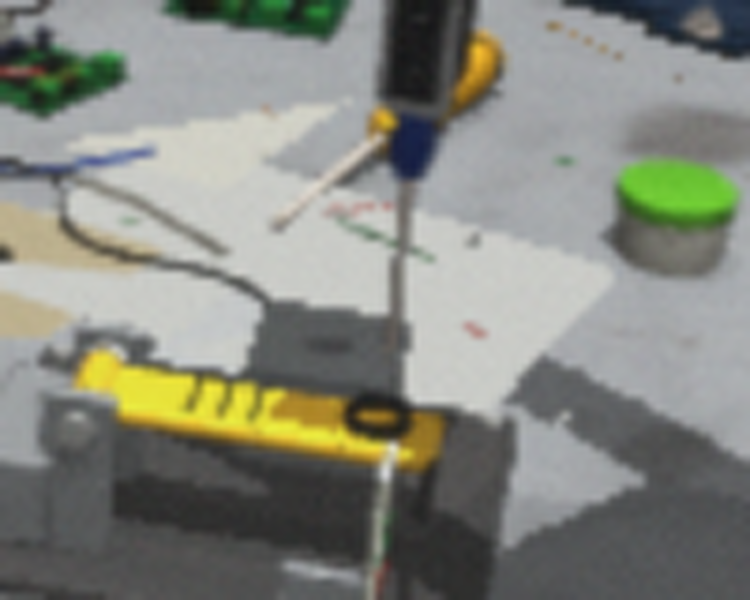

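The tip is near crop (397, 350) and the cup at (379, 415), so the tip sits about 1 px (2 mm) right of the cup's vertical. I'll correct by (+1, +1.5) mm and descend to contact.

Request:
{"fn": "move_arm", "kwargs": {
  "commands": [
    [[1,0.1,0.15,0,0],[1,0.1,0.15,-1,0],[1,0.1,0.15,-2,0],[1,0.1,0.15,-2.4,0],[1,0.1,0.15,-2.7,0],[1,0.1,0.15,-2.9,0],[1,0.1,0.15,-2.9,0],[1,0.1,0.15,-2.9,0]]
  ]
}}

```text
time_s: 11.48
tcp_pos: [0.4874, -0.0777, 0.1425]
ee_rot: [-0.561, 0.43, -0.43, 0.561]
ft_force: [-0.8, 0.7, 2.2]
grip_width: 0.0174
```

Request:
{"fn": "move_arm", "kwargs": {
  "commands": [
    [[1,0,0,-0.15,0],[1,0,0,-0.3,0],[1,0,0,-0.3,0],[1,0,0,-0.3,0]]
  ]
}}

```text
time_s: 11.98
tcp_pos: [0.4874, -0.0777, 0.1393]
ee_rot: [-0.561, 0.43, -0.43, 0.561]
ft_force: [-0.8, 0.3, 2.6]
grip_width: 0.0172
```

Request:
{"fn": "move_arm", "kwargs": {
  "commands": [
    [[1,0,0,-0.15,0],[1,0,0,-0.3,0],[1,0,0,-0.45,0],[1,0,0,-0.6,0],[1,0,0,-0.6,0],[1,0,0,-0.6,0],[1,0,0,-0.6,0]]
  ]
}}

```text
time_s: 12.85
tcp_pos: [0.4874, -0.0777, 0.1333]
ee_rot: [-0.561, 0.43, -0.43, 0.561]
ft_force: [-0.3, 0.2, 4.2]
grip_width: 0.0172
```

```bash
python3 - <<'E'
from h import *
s=ctrl.get_state();print(s['time_s'],s['grip_width'],s['ft_force'],s['tcp_pos'])
f=[ctrl.capture('scene')[...,::-1].astype(float) for _ in range(6)]
im=np.mean(f,0).astype(np.uint8);cv2.imwrite('pics/s5.png',im)
print(ctrl.get_state()['ft_force'])
cv2.imwrite('pics/s5c.png',np.hstack([cv2.resize(a[205:265,335:400],None,fx=6,fy=9,interpolation=cv2.INTER_CUBIC) for a in(cv2.imread('pics/scene0.png'),im)]))
E
```

```text
12.85 0.01722081484693589 [-0.32318071  0.17989865  4.21963023] [ 0.48738311 -0.07772209  0.13332065]
[-0.16488391  0.29354741  3.62683449]
```

View pics/s5c.png

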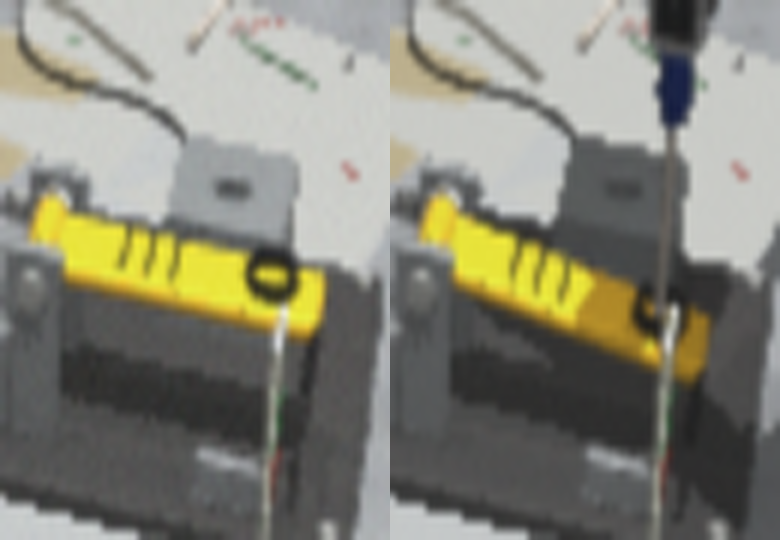

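The cup rim dropped about 37/9 = 4.1 px, or 11 mm, and the paddle end about 5 px, or 13 mm at 110 mm. Both give about 0.12 rad, so I'm going 2.5 mm further.

Request:
{"fn": "move_arm", "kwargs": {
  "commands": [
    [[1,0,0,-0.1,0],[1,0,0,-0.2,0],[1,0,0,-0.25,0],[1,0,0,-0.25,0],[1,0,0,-0.25,0],[1,0,0,-0.25,0]]
  ]
}}

```text
time_s: 13.9
tcp_pos: [0.4874, -0.0777, 0.1308]
ee_rot: [-0.561, 0.43, -0.43, 0.561]
ft_force: [0.9, 0.8, 5.0]
grip_width: 0.0178
```

```bash
python3 - <<'E'
from h import *
F=[];f=[]
for _ in range(8):
    f.append(ctrl.capture('scene')[...,::-1].astype(float));s=ctrl.get_state();F.append(s['ft_force'])
print(s['time_s'],s['tcp_pos'],np.mean(F,0),np.std(F,0),s['grip_width'])
im=np.mean(f,0).astype(np.uint8);cv2.imwrite('pics/s6.png',im)
a=cv2.imread('pics/scene0.png')
# yellow side-face bottom edge: lowest yellow pixel per column, rest vs now -> hinge line angle via rays onto the paddle's left side plane
yaw=np.deg2rad(20);ex=np.array([np.cos(yaw),np.sin(yaw),0]);ey=np.array([-np.sin(yaw),np.cos(yaw),0]);o=np.array([.5397,-.092,0])
def ang(im):
    m=cv2.inRange(cv2.cvtColor(im,cv2.COLOR_BGR2HSV),(18,120,90),(35,255,255));P=[]
    for u in range(345,385):
        v=np.flatnonzero(m[205:265,u]);
        if len(v):
            q,d=ray('scene',u,205+v.max()+.5);l=((o+ey*.044-q)@ey)/(d@ey);X=q+l*d;P.append([(X-o)@ex,X[2]])
    P=np.array(P);P=P[(P[:,0]<.02)&(P[:,0]>-.045)];k=np.polyfit(*P.T,1);return np.arctan(k[0]),len(P)
for n in('scene0','s5','s6'):print(n,ang(cv2.imread(f'pics/{n}.png')))
cv2.imwrite('pics/s6c.png',np.hstack([cv2.resize(b[205:265,335:400],None,fx=6,fy=9,interpolation=cv2.INTER_CUBIC) for b in(a,im)]))
E
```

```text
14.3 [ 0.48735289 -0.07774879  0.13077809] [-0.11323148  0.36486531  5.13045264] [0.6503023  0.30229226 0.43494084] 0.01734059404333655
scene0 (np.float64(0.008852602116465822), 28)
s5 (np.float64(0.12793172575869932), 27)
s6 (np.float64(0.1599171053406261), 27)
```

View pics/s6c.png

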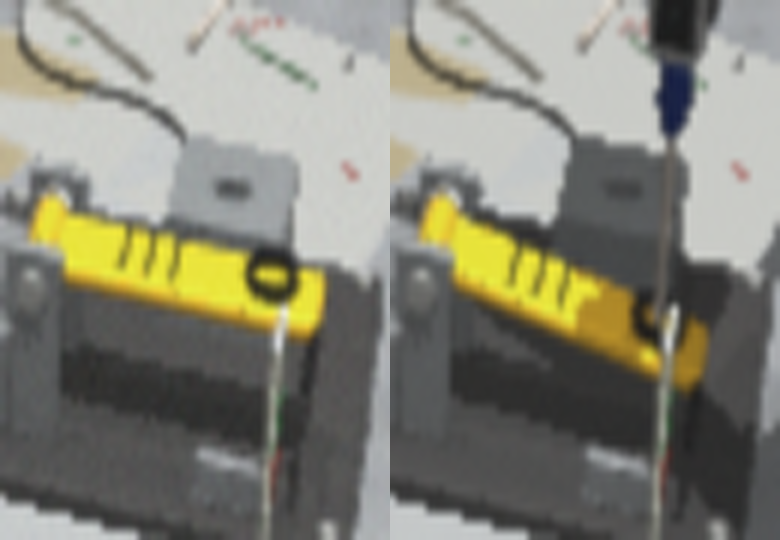

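The edge fit gives 0.160 − 0.009 = 0.151 rad. The net force of about 5.5 N also fits 0.15. I'll hold briefly, then hand in.

Request:
{"fn": "move_arm", "kwargs": {
  "commands": [
    [[1,0,0,0,0],[1,0,0,0,0],[1,0,0,0,0],[1,0,0,0,0],[1,0,0,0,0]]
  ]
}}

```text
time_s: 14.92
tcp_pos: [0.4873, -0.0777, 0.1307]
ee_rot: [-0.561, 0.43, -0.43, 0.561]
ft_force: [1.2, -0.2, 4.8]
grip_width: 0.0173
```

```bash
python3 -c "
from plant import ctrl
s=ctrl.get_state();print(s['time_s'],s['tcp_pos'],s['ft_force'],s['grip_width']);print(ctrl.sign_off())"
```

```text
14.925 [ 0.48733277 -0.07774544  0.13074452] [ 1.15973312 -0.16482414  4.78993786] 0.017267096929606655
the job is handed in; nothing more can be done
None
```

I handed the job in at 14.9 s, with the screwdriver still gripped and its tip holding the paddle pressed in the cup. The sign-off gave no verdict.

- **Reset button:** I pressed it until the force jumped to 11 N, which means it hit bottom, then lifted the tip straight out. I did not check in a picture that the button came back up.
- **Paddle angle:** the last picture put it at about 0.151 rad, against 0.15 for the middle of the green band. The push was about 5.1 N on the sensor, or 5.5 N after its zero offset, which also fits 0.15.
- **Tip in the cup:** the last picture shows the tip inside the cup.
- **Disagreements:** the fingers closed to 17.3 mm on the 20 mm handle, perhaps a little off its axis, and the grip held. The tool height at bottom suggests the driver moved up about 3 mm in the grip, so I set the paddle by picture and force instead.
- **Pots and tape:** nothing went near them, and I did not measure them again at the end.

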